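# Level the portion scale with a wedge under its low corner

### The arm

A 6-joint arm with a two-finger parallel gripper is mounted at the origin on the work surface. World frame = base frame: x ahead of the robot, y to its left, z up, the work surface at z = 0. Lengths are in mm, angles in rad, forces in N, time in s.
With the tool pointing down it reaches from about 350 to 875 mm from the base axis. Payload 4.2 kg.
Tool frame: the origin (TCP) lies between the finger pads; the fingertips stand 11 mm ahead of it and the grasp point (between the pads) lies 8 mm behind it; z points along the fingers, y is the direction in which the jaws open and shut (so a half turn about z gives the same grasp; the last joint's range is limited). The gripper opens to 85 mm and grips with 20 to 120 N. Pads are 22 mm wide; open, the fingers measure 114 mm over their backs; the gripper's body (76 mm by 85 mm) begins 54 mm behind the grasp point. The pads swing forward as they close: fully open they stand 13 mm farther back than shut.
Start: joints at [-0.879, 0.385, 0.008, 0, -1.194, -0.259], TCP at [262.146, -567.344, 242.312] pointing down, gripper open.
Joint ranges: [-3.14, 3.14], [-1.21, 2.06], [-1.07, 1.41], [-3.16, 2.05], [-2.99, -0.16], [-3.1, 3.1]. Speed limits (rad/s): [2.79, 2.79, 3.14, 3.14, 3.14, 3.14].

### API

Orientations are given as a unit quaternion [x, y, z, w].
In Python, from bench import * gives the robot as it stands.
- The arm moves only by the tool servo_tool, never from a script. Its argument "rows" is a list of rows, each a list of 7 numbers: the opening, from 0 (shut) to 1 (fully open), then the shift along the tool's x, y, z in cm, then the turn, a rotation vector about the tool's x, y, z in degrees. A call has 1 to 12 rows; each row shifts and turns the commanded pose from where the row before left it, along the tool's axes as they then stand; what a row does not reach is not made up. A row lasts 1/10 s, in which the tool goes at most 50 mm and 8.59 degrees, less where a joint would pass 70% of its speed; a pose out of reach is approached as far as the arm can. A call is refused whole if a number of a shift passes 5 or a number of a turn 8.59, either way. A call with a gripper value outside its range is refused whole. The fingers move at their own pace and stop on an object; the grip force is fixed at half the most. Time passes only in rows, so rows that do not move let the fingers close. It gives the time, the measured TCP pose, the force and the opening at its end, in the units of the state.
- read_state(): the state, without advancing time (a new reading comes with each control period).
- get_image(name): name is "scene" or "side" or "wrist"; returns a dict with "image" (384x512x3 uint8, red, green, blue), "mtx" (3x3 intrinsics, pixels), "k1" (the pictures are not rectified: a ray, as slopes to the right and down, at radius r is drawn at 1 + k1 r^2 times it, then the intrinsics apply), "extrinsics" (4x4, takes a point from camera to world coordinates). Camera axes: x right, y up, looking along -z (the intrinsics and any distortion apply to the point x, -y, -z); pixel columns grow to the right and rows downward; lengths in mm; the calibration is good to about 2 mm. A picture is of the moment at which its call begins. There is no depth.
- job_done(): hands the job in, once; it reports no verdict.
The state is a dict: "clock": time; "joints": joint angles; "joint_vel": joint speeds; "joint_efforts": joint torques, N m; "position": TCP position; "ee_rot": TCP orientation; "contact_force": force on the tool from outside, world axes, zero at the start; "wrist_torque": the same for the moment, N m; "gripper_width": finger opening in mm.
Only numpy, scipy, OpenCV 4.12 (cv2) and the standard library are available. Lean on these libraries where they do the work, as an engineer would, in place of code of your own. Each camera call takes 0.05 s, during which the arm holds its last target. There are 200 camera calls.

### The job

The portion scale stands low on one corner because that foot is seized. Take the orange plastic wedge and, with the wedge flat on the counter, slide it thin end first under the low foot, gently, until the bubble of the round level on the scale sits centred inside its black ring; then let go of the wedge and leave it there carrying the foot. Do not ram the wedge, lean on the scale, shove it along the counter or touch the level, and leave everything else where it stands.

Things in the scene. Friction and masses are not known exactly. Their poses are not given: they have to be found in the camera images.
- scale: portion scale, about 2.6 kg, loose on four soft domed rubber feet at x, y = +-100 mm; grey housing 240 mm square, underside 20 mm up; metal platform 244 mm square, top 63 mm up, its corner 31 mm beyond the foot; console 30 mm high juts 42 mm out of the front (-x). Origin: centre, level with the unloaded good feet's bottoms. The foot at (-100, +100) is screwed 4.5 to 7.5 mm too far in
- low_foot (a point): lowest point of the seized short foot, a black rubber dome of 20 mm radius under a brass nut; at the start it rests on the counter. At scale x -100, y +100 mm. The feet's rubber gives by some millimetres under load, more as the wedge takes up weight (about 6 N at first, 10 to 16 N when level), so the wedge must go in farther than the lean alone suggests
- platform (a point): centre of the platform's top, 63 mm above the scale's origin
- shim: loose orange plastic wedge, 150 mm long, 40 mm wide, 60 g; 1.5 mm thick at its thin end (+x end), rising evenly to 20 mm at its thick end (-x end). Origin: middle of its flat underside; x along its length towards the thin end, z up. Smooth plastic, friction about 0.35 on counter and foot, so it stays where it is pushed to
- shim_tip (a point): middle of the thin edge, at the underside (wedge x +75 mm)
- shim_grip (a point): where to take the wedge across its 40 mm width: 25 mm from the thick end, 8 mm above the underside
- level: loose round surface level, white, 72 mm across, 16 mm high with a green face, standing flat on the platform. Origin: centre of its underside
- ring (a point): centre of the black ring (27 mm across) on the level's face
- bubble (a point): centre of the pale round bubble (20 mm across). It goes to the higher side: 0.6 mm from the ring's centre per mrad of tilt, until it meets the rim 9 mm off in the level's own x and y each; settles in 1 to 1.5 s. Centred: the scale is level. Off towards the low foot: the wedge is too far in. Near the centre, 10 mm of wedge moves it 2 to 3 mm
- mug_a: bystander: steel mug, 76 mm across, 85 mm high. Origin: centre of its underside
- mug_b: bystander: steel mug, 76 mm across, 85 mm high. Origin: centre of its underside
- soap: bystander: green soap bottle with pump, 72 mm across, 190 mm high. Origin: centre of its underside
- flask: bystander: black flask, 66 mm across, 200 mm high. Origin: centre of its underside
- packer: bystander: blue flat packer, 100 x 32 x 6 mm. Origin: centre of its underside
Not all that is in view belongs to the job. What is shaped like the shim but pink or purple is not meant. Of the things that look like the level, the larger one is meant.

How it is judged:
By the outcome, as a careful person would: the job done as asked, in the order asked, and still so for the second after the job is handed in, with the robot touching nothing.
It also fails if it takes over 67 s, if anything falls off the work surface, if the arm or the gripper's body presses on something with over 40 N, if the wrist force passes 120 N, or if a joint passes its speed limit or range.

## Working session

There is one attempt and no reset: what is moved stays moved. The work goes in short steps, Python scripts to look and compute and a tool call to move; the robot and the scene stay as the last step left them, time stands still between calls to the robot, and variables do not carry over. Pictures are saved under pics/ and viewed, about 8 in all and at most 12, crops included, and the job is handed in when it is done.

Besides the shell and the picture viewer there is one more tool, called after ">>>" as name(argument=value, ...) on one line, values as JSON. servo_tool: Moves the arm, as the interface text tells. Its arguments: {"type":"object","properties":{"rows":{"type":"array","items":{"type":"array","items":{"type":"number"}}}},"required":["rows"]}

```bash
mkdir -p pics; cat > h.py <<'E'
from bench import *
import numpy as np, cv2, json
def snap(n,f):
    d=get_image(n); cv2.imwrite('pics/'+f+'.png',cv2.cvtColor(d['image'],cv2.COLOR_RGB2BGR))
    np.savez('pics/'+f+'.npz',**{k:np.array(d[k]) for k in('image','mtx','k1','extrinsics')}); return d
def load(f): return np.load('pics/'+f+'.npz')
def ray(d,u,v):
    k=float(d['k1']);p=cv2.undistortPoints(np.array([[[u,v]]],float),d['mtx'],np.array([k,0,0,0,0.]))[0,0]
    E=d['extrinsics'];return E[:3,3],E[:3,:3]@np.array([p[0],-p[1],-1])
def atz(d,u,v,z):
    o,r=ray(d,u,v);return o+r*(z-o[2])/r[2]
def proj(d,P):
    E=d['extrinsics'];c=E[:3,:3].T@(np.array(P,float)-E[:3,3]);x,y=c[0]/-c[2],-c[1]/-c[2];s=1+float(d['k1'])*(x*x+y*y)
    q=d['mtx']@np.array([x*s,y*s,1]);return q[:2]
E
python3 - <<'E'
from h import *
a=snap('scene','s0');b=snap('side','d0')
for n,d in(('s',a),('d',b)): print(n,d['extrinsics'][:3,3],d['extrinsics'][:3,2],d['k1'],d['mtx'][0,0])
for f in('s0','d0'):
    cv2.imwrite(f'pics/{f}b.png',cv2.resize(cv2.imread(f'pics/{f}.png'),(800,600),interpolation=cv2.INTER_CUBIC))
s=read_state();print(s)
E
```

```text
s [1304.57630608 -425.94079108  834.02150643] [ 0.64317268 -0.3692191   0.67082499] -0.027112463968444092 355.5262773327846
d [-156.88640456  755.52733359 1045.56762661] [-0.53186371  0.52534839  0.66417623] -0.08102444390949819 450.72654246262107
{'clock': 0.1, 'joints': array([-8.79412955e-01,  3.85476409e-01,  6.77018937e-03, -4.00250764e-04,
       -1.19402782e+00, -2.58610767e-01]), 'joint_vel': array([-0.00038467, -0.0033225 ,  0.00447636,  0.00297255, -0.0004675 ,
       -0.00128101]), 'joint_efforts': array([-1.01259349e-03, -3.93319631e+01,  1.88929600e+01,  4.19811487e+00,
       -2.66313364e-03,  4.67471651e-06]), 'position': array([ 261.92237195, -566.91821849,  241.34109761]), 'ee_rot': array([-2.14629414e-01,  9.76695061e-01,  9.46669009e-04, -2.77668359e-04]), 'contact_force': array([-0.25295522, -0.68677806,  0.31361764]), 'wrist_torque': array([-0.01037114,  0.02699466, -0.04267616]), 'gripper_width': 85.70837228711588}
```

View pics/s0b.png

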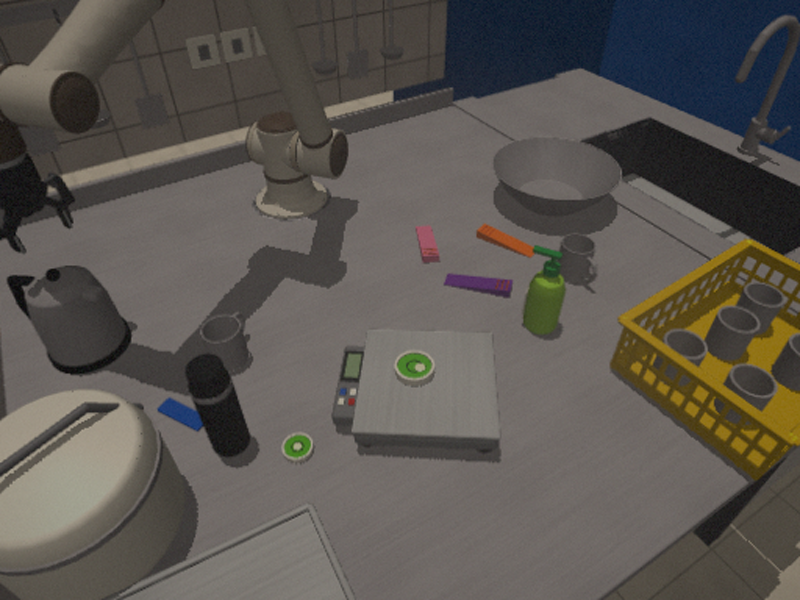

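View pics/d0b.png

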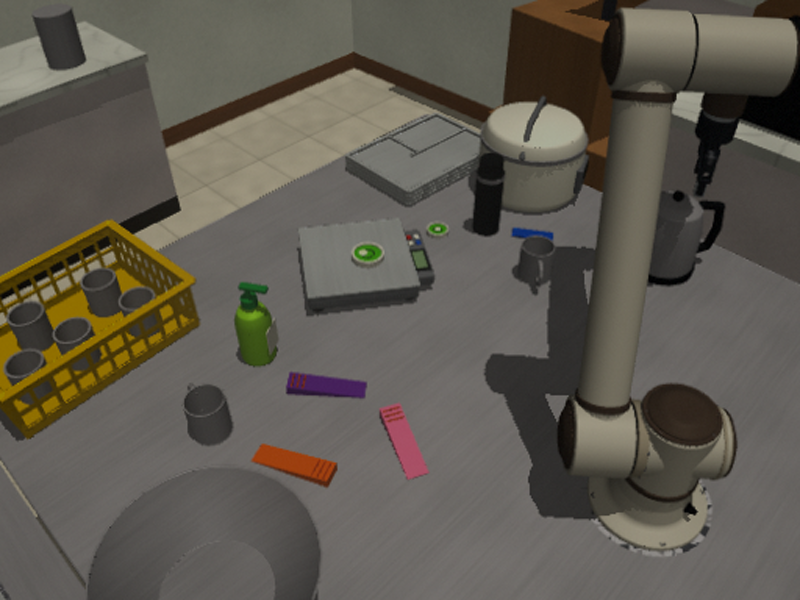

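The two views show the scale with its console towards the kettle side. In the scene view the platform corners are at about (368,330), (494,333), (499,447) and (355,440). The orange wedge lies at (480,230)-(537,250) and the big level at (414,366). I'll convert these to positions now.

```bash
python3 - <<'E'
from h import *
a,b=load('s0'),load('d0')
P=lambda d,u,v,z:np.round(atz(d,u*.64,v*.64,z),0)
print('plat s',[P(a,*p,60) for p in((368,330),(494,333),(499,447),(355,440))])
print('plat d',[P(b,*p,60) for p in((300,228),(403,221),(417,291),(307,299))])
print('level',P(a,414,366,77),P(b,367,253,77))
print('shim s',[P(a,*p,z) for p,z in(((484,227),20),((478,234),20),((536,248),1),((531,254),1))])
print('shim d',[P(b,*p,z) for p,z in(((337,463),20),((329,485),20),((262,446),1),((254,460),1))])
print('soap',P(a,542,325,0),P(b,257,357,0),'mugb',P(a,577,275,0),P(b,210,435,0),'pink',P(b,390,408,20),P(b,418,475,0),'purple',P(b,290,385,20),P(b,365,388,0))
for n,d,(x,y,w,h) in(('s',a,(210,190,120,110)),('d',b,(140,130,150,190))):
    c=cv2.cvtColor(d['image'],cv2.COLOR_RGB2BGR)[y:y+h,x:x+w]; k=min(800//w,600//h); cv2.imwrite(f'pics/c{n}.png',cv2.resize(c,None,fx=k,fy=k,interpolation=cv2.INTER_CUBIC)); print(n,k)
c1=cv2.resize(cv2.cvtColor(a['image'],6-2)[195:305,205:325],(400,367),interpolation=2)
c2=cv2.resize(cv2.cvtColor(a['image'],4)[135:190,270:390],(400,183),interpolation=2)
c3=cv2.resize(cv2.cvtColor(b['image'],4)[130:205,180:280],(400,300),interpolation=2)
c4=cv2.resize(cv2.cvtColor(b['image'],4)[235:310,150:250],(400,300),interpolation=2)
cv2.imwrite('pics/m.png',np.hstack([np.vstack([c1,c2,np.zeros((50,400,3),np.uint8)]),np.vstack([c3,c4])]))
E
```

```text
plat s [array([619., -90.,  60.]), array([754., 114.,  60.]), array([958., -38.,  60.]), array([ 827., -228.,   60.])]
plat d [array([947., -37.,  60.]), array([ 791., -225.,   60.]), array([596., -65.,  60.]), array([744., 113.,  60.])]
level [756. -70.  77.] [749. -66.  77.]
shim s [array([417., 354.,  20.]), array([434., 323.,  20.]), array([536., 426.,   1.]), array([548., 399.,   1.])]
shim d [array([418., 325.,  20.]), array([395., 365.,  20.]), array([553., 388.,   1.]), array([539., 417.,   1.])]
soap [746. 257.   0.] [737. 260.   0.] mugb [664. 438.  -0.] [641. 441.   0.] pink [438. 175.  20.] [310. 235.   0.] purple [615. 269.  20.] [519. 163.   0.]
s 5
d 3
```

View pics/m.png

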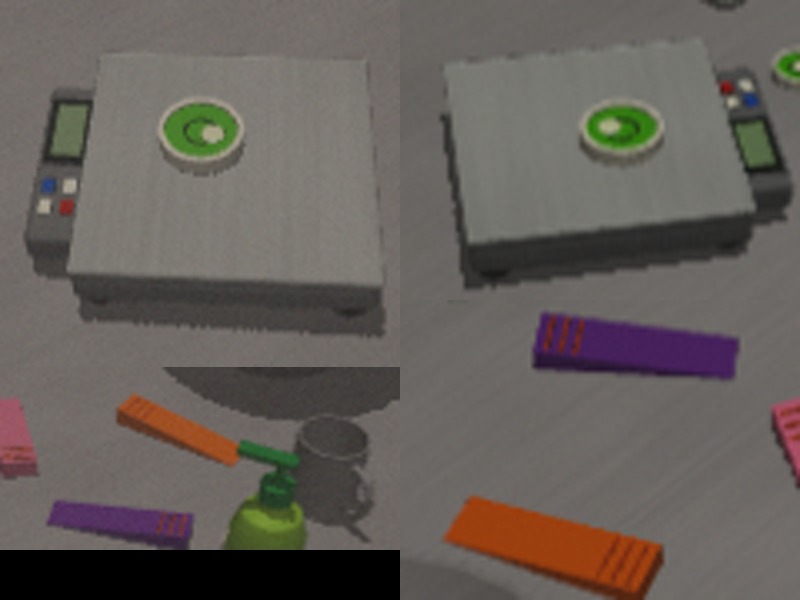

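The crop shows both platform views, and the wedge's grooves mark its thick end nearest the base. The bubble is off away from the corner near the robot. That puts the low foot at about (640,-81), and the wedge runs from about (416,342) to a tip at (544,408). I'll move over the wedge's grip point.

>>> servo_tool(rows=[[1,-3.6,3.05,0,0,0,0],[1,-3.6,3.05,0,0,0,0],[1,-3.6,3.05,0,0,0,0],[1,-3.6,3.05,0,0,0,0],[1,-3.6,3.05,0,0,0,0],[1,-3.6,3.05,0,0,0,0],[1,-3.6,3.05,0,0,0,0],[1,-3.6,3.05,0,0,0,0],[1,-3.6,3.05,0,0,0,0],[1,-3.6,3.05,0,0,0,0],[1,-3.6,3.05,0,0,0,0]])

```text
clock: 1.2
position: [481.1, -94.7, 242.2]
ee_rot: [-0.215, 0.977, 0.0, -0.0]
contact_force: [1.5, -1.3, 0.6]
gripper_width: 85.2
```

>>> servo_tool(rows=[[1,-1.5,4.25,0,0,0,0],[1,-1.5,4.25,0,0,0,0],[1,-1.5,4.25,0,0,0,0],[1,-1.5,4.25,0,0,0,0],[1,-1.5,4.25,0,0,0,0],[1,-1.5,4.25,0,0,0,0],[1,-1.5,4.25,0,0,0,0],[1,-1.5,4.25,0,0,0,0],[1,-1.5,4.25,0,0,0,0],[1,-1.5,4.25,0,0,0,0],[1,0,0,0,0,0,0],[1,0,0,0,0,0,0]])

```text
clock: 2.4
position: [438.2, 352.6, 241.3]
ee_rot: [-0.216, 0.977, -0.001, -0.001]
contact_force: [1.0, -0.8, -0.5]
gripper_width: 85.7
```

```bash
cat >> h.py <<'E'
from scipy.spatial.transform import Rotation as R
def plan(P,head,tilt=0):
    """tool shift (cm) and turn (deg about tool axes) to TCP P with tool -x heading 'head' deg, tool down"""
    s=read_state();M=R.from_quat(s['ee_rot']);h=np.radians(head)
    tx=-np.array([np.cos(h),np.sin(h),0]);tz=np.array([0,0,-1.]);T=R.from_matrix(np.c_[tx,np.cross(tz,tx),tz])
    print('t',s['clock'],'pos',s['position'].round(1),'head',np.degrees(np.arctan2(*(-M.as_matrix()[[1,0],0]))).round(2))
    print(' shift cm',(M.inv().apply(np.array(P)-s['position'])/10).round(2),'turn',(M.inv()*T).as_rotvec(degrees=True).round(2))
E
python3 - <<'E'
from h import *
d=snap('wrist','w0');s=read_state()
print(s['clock'],s['position'],s['gripper_width'],d['extrinsics'].round(2),d['mtx'][0],d['k1'])
cv2.imwrite('pics/w0b.png',cv2.resize(cv2.imread('pics/w0.png'),(800,600),interpolation=2))
E
```

```text
2.45 [438.40496153 351.67667125 241.61562669] 85.45797212881116 [[-4.2000e-01 -8.6000e-01 -2.8000e-01  3.6680e+02]
 [ 9.1000e-01 -4.0000e-01 -1.3000e-01  3.2032e+02]
 [-0.0000e+00 -3.0000e-01  9.5000e-01  3.7202e+02]
 [ 0.0000e+00  0.0000e+00  0.0000e+00  1.0000e+00]] [331.54287345   0.         258.85885212] 0.03294589786839965
```

View pics/w0b.png

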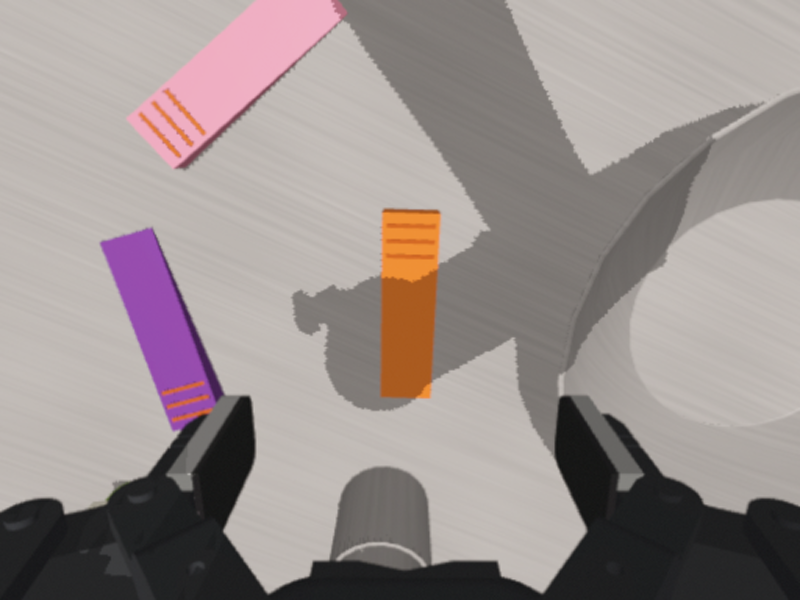

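The wrist view shows the orange wedge between the fingers: its thick edge (top) runs (382,211)-(440,212) and its thin edge (381,397)-(431,398).

```bash
python3 - <<'E'
from h import *
d=load('w0');P=lambda u,v,z:atz(d,u*.64,v*.64,z)
A=(P(382,211,20)+P(440,212,20))/2;B=(P(381,397,1.5)+P(431,398,1.5))/2
v=(B-A)[:2];L=np.hypot(*v);u=v/L;h=np.degrees(np.arctan2(v[1],v[0]));print(A,B,L,h,np.linalg.norm(P(382,211,20)-P(440,212,20)))
c=(A+B)[:2]/2;g=c-u*50;print('grip',g)
plan([*g,100],h);plan([*g,15],h)
E
```

```text
[410.44386232 345.03421211  20.        ] [548.26021131 405.47901854   1.5       ] 150.48893870143775 23.68175276787532 39.21679995286915
grip [433.56250897 355.17380826]
t 2.45 pos [438.4 351.7 241.6] head 24.81
 shift cm [ 0.27  0.53 14.16] turn [-0.04 -0.1   1.13]
t 2.45 pos [438.4 351.7 241.6] head 24.81
 shift cm [ 0.25  0.54 22.66] turn [-0.04 -0.1   1.13]
```

```bash
python3 - <<'E'
from h import *
a,b,w=load('s0'),load('d0'),load('w0')
for z in(60,90,120):
    print(z,'scene L,R',[atz(a,u*.64,v*.64,z)[:2].round() for u,v in((493,165),(621,173),(555,140))],'side R,top',[atz(b,u*.64,v*.64,z)[:2].round() for u,v in((320,560),(205,468),(90,560))],'wrist',[atz(w,u*.64,v*.64,z)[:2].round() for u,v in((565,375),(600,260),(715,135))])
E
```

```text
60 scene L,R [array([234., 523.]), array([454., 793.]), array([212., 776.])] side R,top [array([285., 476.]), array([545., 504.]), array([530., 726.])] wrist [array([460., 480.]), array([384., 460.]), array([295., 480.])]
90 scene L,R [array([275., 486.]), array([487., 746.]), array([254., 730.])] side R,top [array([272., 485.]), array([523., 512.]), array([509., 727.])] wrist [array([451., 465.]), array([382., 447.]), array([301., 465.])]
120 scene L,R [array([317., 449.]), array([520., 698.]), array([297., 683.])] side R,top [array([258., 493.]), array([502., 519.]), array([489., 728.])] wrist [array([442., 449.]), array([380., 433.]), array([308., 450.])]
```

>>> servo_tool(rows=[[1,0.25,0.55,3,0,0,1.1],[1,0,0,4,0,0,0],[1,0,0,4,0,0,0],[1,0,0,4,0,0,0],[1,0,0,3,0,0,0],[1,0,0,2,0,0,0],[1,0,0,1.3,0,0,0],[1,0,0,0.7,0,0,0],[1,0,0,0.5,0,0,0],[1,0,0,0,0,0,0]])

```text
clock: 3.45
position: [434.5, 355.9, 17.6]
ee_rot: [-0.205, 0.979, 0.0, 0.0]
contact_force: [0.2, 0.4, 0.7]
gripper_width: 85.5
```

>>> servo_tool(rows=[[0,0,0,0,0,0,0],[0,0,0,0,0,0,0],[0,0,0,0,0,0,0],[0,0,0,0,0,0,0],[0,0,0,0,0,0,0],[0,0,0,0,0,0,0],[0,0,0,0,0,0,0],[0,0,0,0,0,0,0]])

```text
clock: 4.25
position: [434.7, 356.6, 18.3]
ee_rot: [-0.206, 0.979, 0.0, 0.001]
contact_force: [-0.2, -1.0, 5.3]
gripper_width: 38.1
```

>>> servo_tool(rows=[[0,0,0,-0.5,0,0,0],[0,0,0,-1.5,0,0,0],[0,0,0,-3,0,0,0],[0,0,0,-3,0,0,0],[0,0.67,-1.7,-0.5,0,0,0],[0,1.2,-3.1,0,0,0,0],[0,1.67,-4.28,0,0,0,0],[0,1.67,-4.28,0,0,0,0],[0,1.67,-4.28,0,0,0,0],[0,1.67,-4.28,0,0,0,0],[0,1.67,-4.28,0,0,0,0]])

```text
clock: 5.35
position: [444.5, 72.4, 101.7]
ee_rot: [-0.205, 0.979, -0.0, -0.001]
contact_force: [1.2, 0.1, -1.0]
gripper_width: 37.9
```

>>> servo_tool(rows=[[0,1.67,-4.28,0,0,0,0],[0,1.67,-4.28,0,0,0,0],[0,1.67,-4.28,0,0,0,0],[0,1.2,-3.1,0,0,0,0],[0,0.6,-1.5,0,0,0,0],[0,0,0,0,0,0,4],[0,0,0,0,0,0,4],[0,0,0,0,0,0,4],[0,0,0,0,0,0,4],[0,0,0,0,0,0,0],[0,0,0,0,0,0,0]])

```text
clock: 6.45
position: [452.8, -112.3, 101.8]
ee_rot: [-0.068, 0.998, 0.0, -0.001]
contact_force: [-0.6, 0.0, -0.8]
gripper_width: 38.4
```

```bash
python3 - <<'E'
from h import *
d=snap('wrist','w1');plan([457,-103,103],8.2);print(read_state()['contact_force'],read_state()['gripper_width'])
cv2.imwrite('pics/w1b.png',cv2.resize(cv2.imread('pics/w1.png'),(800,600),interpolation=2))
for p in((609,-82,58),(609,-82,0),(640,-77,0)): print(proj(d,p)/.64)
E
```

```text
t 6.5 pos [ 453.1 -112.2  101.9] head 7.75
 shift cm [-0.52  0.86 -0.11] turn [ 0.01 -0.06 -0.45]
[ 0.06738654  0.27902812 -0.42461117] 37.98075885621588
[423.02525585 681.73077578]
[419.40427534 575.86117396]
[420.2999809  619.67422707]
```

View pics/w1b.png

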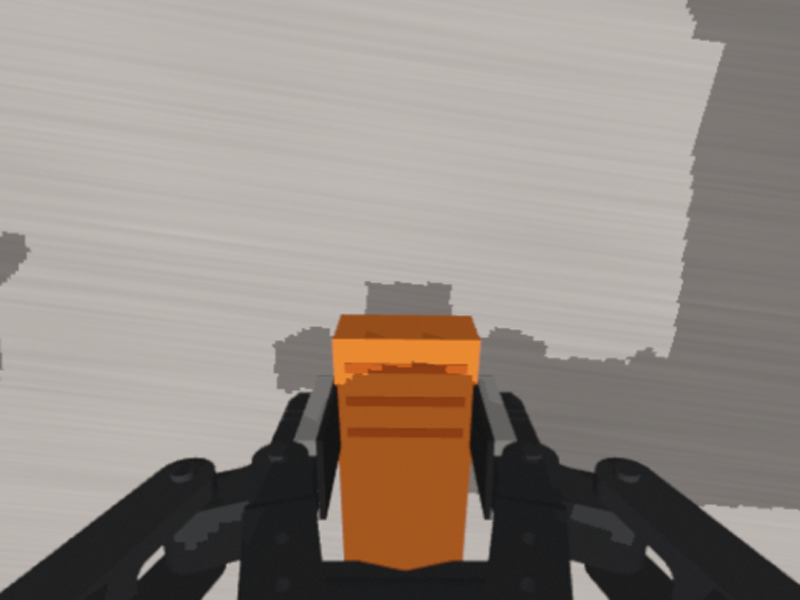

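The wrist view shows the wedge held straight between the pads, with its thick edge at (333,340)-(480,340). The scale is hidden behind the gripper. I'll refine the foot position by fitting the platform corners in both views.

```bash
python3 - <<'E'
from h import *
from scipy.optimize import least_squares
a,b=load('s0'),load('d0')
# crop reads: m.png left-top scale 3.333 off(205,195); right-top scale 4 off(180,130)
S=[(99,54),(367,60),(382,286),(70,275)];S=[(205+u/3.333,195+v/3.336) for u,v in S]
D=[(752,213),(468,243),(445,64),(700,41)];D=[(180+(u-400)/4,130+v/4) for u,v in D]
loc=lambda i:np.array([(-122,122),(122,122),(122,-122),(-122,-122)][i])
def pts(p):
    c,s=np.cos(p[2]),np.sin(p[2]);z=[57,63,63,63]
    return [np.r_[p[:2]+np.array([[c,-s],[s,c]])@loc(i),z[i]-(0 if i else 0)] for i in range(4)]
def f(p,both=True,k=0):
    P=pts(p);r=[]
    for i in range(4):
        if k in(0,1): r+=list(proj(a,P[i])-S[i])
        if k in(0,2): r+=list(proj(b,P[i])-D[i])
    return np.array(r)
for k in(0,1,2):
    q=least_squares(lambda p:f(p,k=k),[780,-57,.93]).x;c,s=np.cos(q[2]),np.sin(q[2])
    F=q[:2]+np.array([[c,-s],[s,c]])@[-100,100]
    print(k,q[:2].round(1),np.degrees(q[2]).round(1),'foot',F.round(1),abs(f(q,k=k)).max().round(1))
print('side foot dark spot',atz(b,180+(737-400)/4,130+247/4,0).round())
E
```

```text
0 [779.6 -57.9] 55.2 foot [640.5 -82.9] 1.8
1 [782.2 -58.5] 55.5 foot [643.2 -84.3] 1.6
2 [773.8 -55.6] 54.5 foot [634.3 -79. ] 1.2
side foot dark spot [628. -87.   0.]
```

>>> servo_tool(rows=[[0,-0.4,-0.2,2,0,0,-2.2],[0,0,0,3,0,0,0],[0,0,0,2,0,0,0],[0,0,0,0.7,0,0,0],[0,0,0,0.3,0,0,0],[0,0,0,0.2,0,0,0],[0,0,0,0.1,0,0,0],[0,0,0,0,0,0,0]])

```text
clock: 7.3
position: [458.4, -113.5, 20.0]
ee_rot: [-0.086, 0.996, -0.0, 0.001]
contact_force: [-0.2, 0.4, -0.8]
gripper_width: 38.0
```

```bash
python3 - <<'E'
from h import *
plan([457,-115,18],10);print(read_state()['contact_force'],read_state()['wrist_torque'])
E
```

```text
t 7.3 pos [ 458.4 -113.5   20. ] head 9.91
 shift cm [ 0.17 -0.13  0.2 ] turn [-0.01  0.09 -0.09]
[-0.17398393  0.39413837 -0.8373023 ] [ 0.03648344 -0.06507956  0.04137371]
```

>>> servo_tool(rows=[[0,0,-0.15,0.1,0,0,0],[0,0,0,0.1,0,0,0],[0,0,0,0.05,0,0,0],[0.65,0,0,0,0,0,0],[0.65,0,0,0,0,0,0],[0.65,0,0,0,0,0,0],[0,0,0,0,0,0,0],[0,0,0,0,0,0,0],[0,0,0,0,0,0,0],[0,0,0,0,0,0,0],[0,0,0,0,0,0,0]])

```text
clock: 8.4
position: [458.4, -115.0, 17.0]
ee_rot: [-0.086, 0.996, -0.0, 0.0]
contact_force: [0.1, 0.1, 5.1]
gripper_width: 38.2
```

```bash
python3 - <<'E'
from h import *
d=snap('wrist','w2');s=snap('side','d2');plan([457,-115,18],10);print(read_state()['contact_force'],read_state()['gripper_width'])
c=s['image'][150:246,215:343]
w=d['image'][150:384,100:412]
o=np.hstack([cv2.resize(w,(400,300),interpolation=2),cv2.resize(c,(400,300),interpolation=2)]);cv2.imwrite('pics/m2.png',o[...,::-1])
E
```

```text
t 8.5 pos [ 458.4 -115.    17.1] head 9.91
 shift cm [ 0.14  0.03 -0.09] turn [-0.01  0.02 -0.09]
[-1.41673557  0.45597556  5.79759483] 38.130302389866245
```

View pics/m2.png

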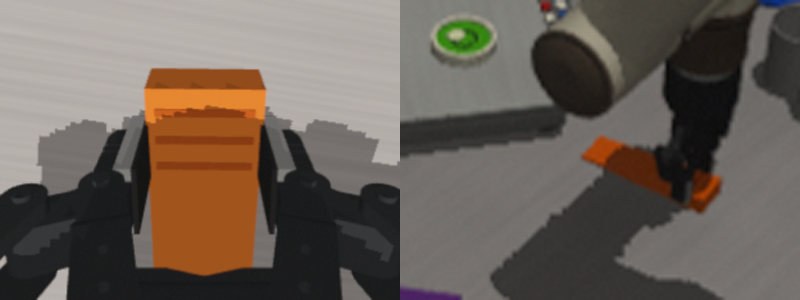

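The side crop shows the wedge flat with its thin end pointing at the scale corner, which is partly hidden behind the wrist. The wrist crop shows the wedge square in the jaws. I'll advance gently now.

>>> servo_tool(rows=[[0,-0.5,0,0,0,0,0],[0,-0.8,0,0,0,0,0],[0,-0.8,0,0,0,0,0],[0,-0.8,0,0,0,0,0],[0,-0.6,0,0,0,0,0],[0,-0.4,0,0,0,0,0],[0,-0.3,0,0,0,0,0],[0,-0.3,0,0,0,0,0],[0,-0.3,0,0,0,0,0],[0,-0.3,0,0,0,0,0],[0,-0.3,0,0,0,0,0]])

```text
clock: 9.6
position: [509.6, -106.1, 17.0]
ee_rot: [-0.086, 0.996, -0.0, -0.002]
contact_force: [-6.6, -2.3, 13.6]
gripper_width: 38.0
```

>>> servo_tool(rows=[[0,-0.3,0,0,0,0,0],[0,-0.3,0,0,0,0,0],[0,-0.3,0,0,0,0,0],[0,-0.3,0,0,0,0,0],[0,-0.3,0,0,0,0,0],[0,-0.3,0,0,0,0,0],[0,-0.3,0,0,0,0,0],[0,-0.3,0,0,0,0,0],[0,-0.3,0,0,0,0,0],[0,-0.3,0,0,0,0,0],[0,0,0,0,0,0,0]])

```text
clock: 10.7
position: [531.1, -102.6, 17.0]
ee_rot: [-0.085, 0.996, -0.0, -0.011]
contact_force: [-17.8, -3.2, 24.8]
gripper_width: 38.1
```

```bash
cat >> h.py <<'E'
def lev(f):
    o=[]
    for n in('scene','side'):
        d=snap(n,f+n); u,v=proj(d,(752,-68,77)).astype(int)
        c=d['image'][v-18:v+18,u-25:u+25]; o.append(cv2.resize(c,(400,288),interpolation=2))
        g=cv2.cvtColor(d['image'][v-18:v+18,u-25:u+25],cv2.COLOR_RGB2HSV);im=d['image'][v-18:v+18,u-25:u+25].astype(float)
        gm=((g[...,1]>90)&(abs(g[...,0].astype(int)-60)<20)).astype(np.uint8)
        cs,_=cv2.findContours(gm,cv2.RETR_EXTERNAL,cv2.CHAIN_APPROX_NONE);c=max(cs,key=cv2.contourArea);h=cv2.convexHull(c)
        m=np.zeros_like(gm);cv2.drawContours(m,[h],-1,1,-1);(ex,ey),ax,an=cv2.fitEllipse(h)
        lo=im.min(2)/im.max()*255;m=cv2.erode(m,np.ones((3,3)));b=(m>0)&(gm==0)
        W=np.clip(im[...,0]-60,0,None)*m*(g[...,1]<130)  # pale = red channel high
        ys,xs=np.mgrid[:36,:50];bx,by=(W*xs).sum()/W.sum(),(W*ys).sum()/W.sum()
        F=atz(d,u-25+ex,v-18+ey,77);B=atz(d,u-25+bx,v-18+by,77)
        print(n,'face',F[:2].round(1),'bubble off',(B-F)[:2].round(1),'area',(W>30).sum(),ax)
    cv2.imwrite('pics/'+f+'.png',np.hstack(o)[...,::-1])
E
python3 - <<'E'
from h import *
plan([640,-82,17],10);s=read_state();print(s['contact_force'],s['gripper_width']);lev('l3')
E
```

```text
t 10.7 pos [ 531.1 -102.6   17. ] head 9.77
 shift cm [-11.08   0.18  -0.24] turn [ 0.09 -1.24 -0.23]
[-17.75553385  -3.1881286   24.75719709] 38.09661741965054
scene face [753.9 -69.2] bubble off [8.2 3. ] area 38 (15.464241027832031, 21.446901321411133)
side face [759.5 -59.5] bubble off [ 3.  -4.1] area 12 (9.189229011535645, 10.429847717285156)
```

View pics/l3.png

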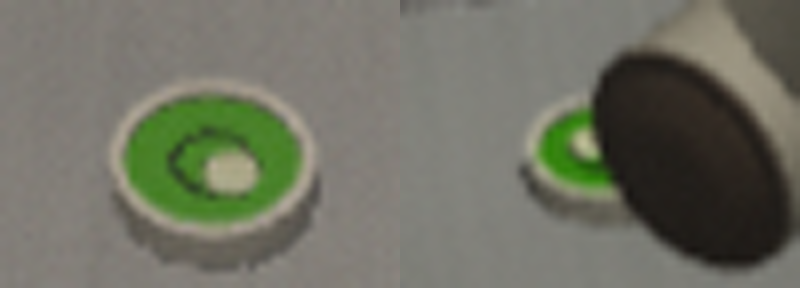

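The scene crop shows the bubble still at its stop, right and below centre, with its centre at about (228,172) against the ring's (212,160). The tool is pressing down about 25 N, so I'll ease that before going on.

>>> servo_tool(rows=[[0,0,0,-0.15,0,0,0],[0,0,0,-0.15,0,0,0],[0,0,0,0,0,0,0],[0,0,0,0,0,0,0]])

```text
clock: 11.2
position: [533.0, -101.7, 17.2]
ee_rot: [-0.085, 0.996, 0.0, -0.009]
contact_force: [-9.5, -2.8, 1.8]
gripper_width: 38.2
```

>>> servo_tool(rows=[[0,-0.25,0,0,0,0,0],[0,-0.25,0,0,0,0,0],[0,-0.25,0,0,0,0,0],[0,-0.25,0,0,0,0,0],[0,-0.25,0,0,0,0,0],[0,-0.25,0,0,0,0,0],[0,-0.25,0,0,0,0,0],[0,-0.25,0,0,0,0,0],[0,-0.25,0,0,0,0,0],[0,-0.25,0,0,0,0,0],[0,0,0,0,0,0,0]])

```text
clock: 12.3
position: [555.8, -97.6, 17.1]
ee_rot: [-0.085, 0.996, 0.0, -0.011]
contact_force: [-13.1, -1.6, 6.6]
gripper_width: 38.4
```

```bash
python3 - <<'E'
from h import *
plan([640,-82,17],10);s=read_state();print(s['contact_force'],s['gripper_width']);lev('l4')
E
```

```text
t 12.3 pos [555.8 -97.6  17.1] head 9.72
 shift cm [-8.57  0.12 -0.17] turn [ 0.16 -1.24 -0.29]
[-13.088372    -1.64126481   6.5544462 ] 38.42852115892272
scene face [754.1 -68. ] bubble off [2.8 1.1] area 33 (15.632000923156738, 21.52452278137207)
side face [766.8 -48.3] bubble off [nan nan] area 0 (2.5442116260528564, 5.002697944641113)h.py:33: RuntimeWarning: invalid value encountered in scalar divide
  ys,xs=np.mgrid[:36,:50];bx,by=(W*xs).sum()/W.sum(),(W*ys).sum()/W.sum()
```

>>> servo_tool(rows=[[0,-0.2,0,-0.03,0,0,0],[0,-0.2,0,-0.02,0,0,0],[0,0,0,0,0,0,0],[0,0,0,0,0,0,0],[0,0,0,0,0,0,0],[0,0,0,0,0,0,0],[0,0,0,0,0,0,0],[0,0,0,0,0,0,0],[0,0,0,0,0,0,0],[0,0,0,0,0,0,0],[0,0,0,0,0,0,0],[0,0,0,0,0,0,0]])

```text
clock: 13.6
position: [559.5, -96.9, 17.1]
ee_rot: [-0.084, 0.996, 0.001, -0.011]
contact_force: [-12.8, -0.7, 2.8]
gripper_width: 38.5
```

```bash
python3 - 2>/dev/null <<'E'
from h import *
plan([640,-82,17],10);s=read_state();print(s['contact_force'],s['gripper_width']);lev('l5')
E
```

```text
t 13.6 pos [559.5 -96.9  17.1] head 9.7
 shift cm [-8.19  0.11 -0.17] turn [ 0.17 -1.26 -0.31]
[-12.76084238  -0.68264676   2.78923928] 38.456251476863216
scene face [754.  -67.9] bubble off [-0.1  0.6] area 35 (15.550999641418457, 21.463125228881836)
```

>>> servo_tool(rows=[[0,0.2,0,0,0,0,0],[0,0.2,0,0,0,0,0],[0,0.2,0,0,0,0,0],[0,0,0,0,0,0,0],[0,0,0,0,0,0,0]])

```text
clock: 14.2
position: [559.4, -97.0, 18.2]
ee_rot: [-0.085, 0.996, 0.0, -0.005]
contact_force: [-6.2, -2.2, -3.5]
gripper_width: 38.1
```

```bash
sed -i "s/for n in('scene','side'):/for n in NS:/; s/^def lev/NS=('scene',)\ndef lev/" h.py; python3 - 2>/dev/null <<'E'
from h import *
plan([640,-82,17],10);s=read_state();print(s['contact_force'],s['gripper_width']);lev('l6')
E
```

```text
t 14.2 pos [559.4 -97.   18.2] head 9.8
 shift cm [-8.2   0.11  0.04] turn [ 0.09 -0.54 -0.2 ]
[-6.19884087 -2.21845755 -3.54496975] 38.087902356308994
scene face [754.3 -67.9] bubble off [-0.5  0.6] area 36 (15.659955024719238, 21.342206954956055)
```

>>> servo_tool(rows=[[0,0.2,0,0.05,0,0,0],[0,0.15,0,0.05,0,0,0],[0,0,0,0,0,0,0],[0,0,0,0,0,0,0]])

```text
clock: 14.65
position: [559.4, -97.2, 18.8]
ee_rot: [-0.086, 0.996, 0.0, -0.001]
contact_force: [-3.2, -0.2, -5.4]
gripper_width: 38.3
```

>>> servo_tool(rows=[[0,0.15,0,0.1,0,0,0],[0,0,0,0.05,0,0,0],[0,0,0,0,0,0,0],[0.4,0,0,0,0,0,0],[0.7,0,0,0,0,0,0],[1,0,0,0,0,0,0],[1,0,0,0,0,0,0],[1,0,0,0,0,0,0]])

```text
clock: 15.45
position: [559.7, -97.4, 18.7]
ee_rot: [-0.086, 0.996, -0.0, 0.001]
contact_force: [-0.5, 0.0, -0.5]
gripper_width: 85.4
```

```bash
python3 - 2>/dev/null <<'E'
from h import *
plan([640,-82,17],10);s=read_state();print(s['contact_force'],s['gripper_width']);lev('l7')
E
```

```text
t 15.45 pos [559.7 -97.4  18.7] head 9.92
 shift cm [-8.17  0.14  0.19] turn [-0.02  0.14 -0.08]
[-0.50686156  0.04744127 -0.50218595] 85.42354611372303
scene face [754.2 -68.2] bubble off [-0.9  0.6] area 36 (15.72033405303955, 21.50271224975586)
```

Released. The scene camera is too coarse for the final check, so I'll bring the wrist camera over the level.

>>> servo_tool(rows=[[1,0,0,-0.5,0,0,0],[1,0,0,-1.5,0,0,0],[1,0,0,-3,0,0,0],[1,0,0,-4,0,0,0],[1,0,0,-4,0,0,0],[1,0,0,-2.5,0,0,0],[1,-3.5,0,0,0,0,0],[1,-4,0,0,0,0,0],[1,-4,0,0,0,0,0],[1,-4,0,0,0,0,0],[1,-2,0,0,0,0,0]])

```text
clock: 16.6
position: [733.5, -66.8, 172.4]
ee_rot: [-0.087, 0.996, -0.0, 0.0]
contact_force: [-0.7, 0.5, -1.1]
gripper_width: 85.3
```

>>> servo_tool(rows=[[1,0,0,0,0,0,0],[1,0,0,0,0,0,0],[1,0,0,0,0,0,0],[1,0,0,0,0,0,0],[1,0,0,0,0,0,0]])

```text
clock: 17.1
position: [730.5, -67.6, 173.6]
ee_rot: [-0.086, 0.996, 0.0, 0.0]
contact_force: [0.1, -0.5, -1.0]
gripper_width: 85.4
```

```bash
python3 - <<'E'
from h import *
d=snap('wrist','w8');p=proj(d,(753,-68,79));q=proj(d,(640,-82,0));print(p,q,read_state()['position'])
u,v=p.astype(int);c=d['image'][max(v-60,0):v+60,u-60:u+60];print(u-60,v-60)
cv2.imwrite('pics/w8c.png',np.hstack([cv2.resize(c,(384,384),interpolation=2),cv2.resize(d['image'],(416,312))[:, :].copy() if 0 else np.vstack([cv2.resize(d['image'],(416,312)),np.zeros((72,416,3),np.uint8)])])[...,::-1])
E
```

```text
[252.39556704 228.14628947] [259.89041792  68.63521687] [730.64679856 -67.53310563 173.51451057]
192 168
```

View pics/w8c.png

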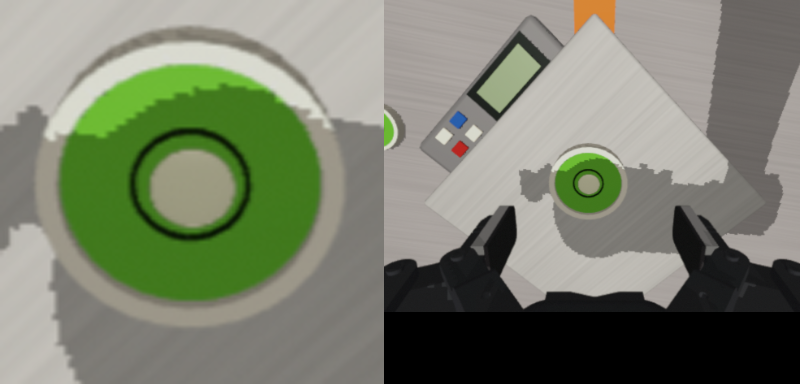

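The wrist crop shows the bubble wholly inside the ring: bubble centre at about (193,188), ring centre at (190,184), 4.4 px/mm. The leftover 1 mm could be parallax, so I'll look again from straight above.

>>> servo_tool(rows=[[1,-2,0,-1,0,0,0],[1,-3,0,0,0,0,0],[1,-3,0,0,0,0,0],[1,-1.5,0,0,0,0,0],[1,0,0,0,0,0,0],[1,0,0,0,0,0,0],[1,0,0,0,0,0,0]])

```text
clock: 17.85
position: [823.9, -51.3, 183.4]
ee_rot: [-0.086, 0.996, -0.0, -0.0]
contact_force: [0.3, -0.3, 0.2]
gripper_width: 85.5
```

```bash
python3 - <<'E'
from h import *
d=snap('wrist','w9');p=proj(d,(753,-68,77));print(p,d['extrinsics'][:3,3],read_state()['position'])
u,v=p.astype(int);y0=max(v-40,0);c=d['image'][y0:y0+80,u-40:u+40];k=7
b=cv2.resize(c,(560,560),interpolation=2);cv2.imwrite('pics/w9c.png',b[...,::-1]);print(u-40,y0)
E
```

```text
[251.93067813  94.00440839] [746.2599612  -64.30809828 313.94503202] [823.94590123 -51.33604837 183.64699495]
211 54
```

View pics/w9c.png

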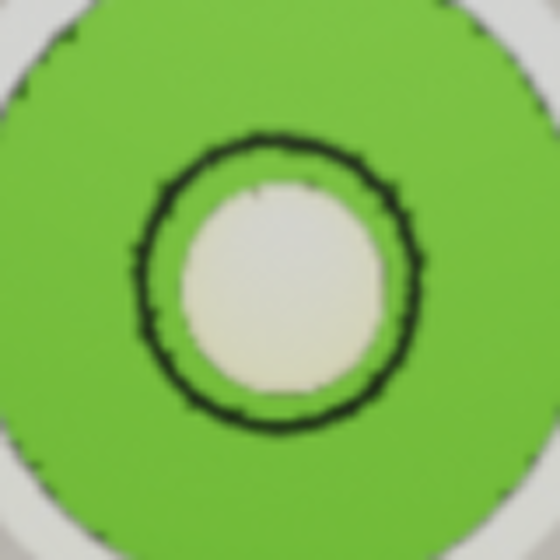

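From above, the bubble centre is at (282,287) and the ring centre at (280,282). That is about 0.6 mm off at 10.5 px/mm, so the bubble is centred. The arm is clear of everything, so I'll hand in.

```bash
python3 -c "
from h import *
lev('l9');print(job_done())"
```

```text
scene face [754.2 -68.5] bubble off [-0.4  1.1] area 36 (15.529952049255371, 21.353309631347656)
the job is handed in; nothing more can be done
None
```

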